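Turn the face-down ink stick over with the turnover jig

ROBOT

A 6-joint arm with a two-finger parallel gripper is mounted at the origin on a cart in front of the work surface, level with it; the furniture and walls round the work are solid. World frame = base frame: x ahead of the robot, y to its left, z up, the work surface at z = 0. Lengths are in mm, angles in rad, forces in N, time in s.
With the tool pointing down it reaches from about 225 to 875 mm from the base axis. Payload 3.4 kg.
Tool frame: the origin (TCP) lies midway between the tips of the shut fingers; the grasp point (between the pads) lies 19 mm behind it; z points along the fingers, y is the line along which they close (so a half turn about z gives the same grasp; the last joint's range is limited). The gripper opens to 85 mm and grips with 20 to 120 N. Pads are 22 mm wide; open, the fingers measure 114 mm over their backs; the gripper's body (76 mm by 85 mm) begins 54 mm behind the grasp point. The pads swing forward as they close: fully open they stand 13 mm farther back than shut.
Start: joints at [1.087, 0.276, 1.505, -0, 1.361, -0.121], TCP at [204.082, 537.599, 231.328] pointing down, gripper open.
Joint ranges: [-2.89, 2.89], [-0.75, 2.08], [0.22, 2.7], [-1.18, 4.32], [0.11, 2.71], [-2.7, 2.7]. Speed limits (rad/s): [2.57, 2.57, 3.14, 3.14, 3.14, 3.14].

INTERFACE

Orientations are given as [roll, pitch, yaw] about the fixed x, y, z axes, in that order (R = Rz(yaw) Ry(pitch) Rx(roll)).
In Python, from bench import r, eyes, job gives the robot as it stands.
- The arm moves only by the tool play_rows, never from a script. Its argument "commands" is a list that holds one entry, the list of rows, each a list of 7 numbers: the shift along the world's x, y, z in mm, then the turn, a rotation vector about the world's x, y, z in degrees, then the opening, from 0 (shut) to 1 (fully open). A call has 1 to 20 rows; each row is the pose to reach, as a shift and turn from the pose commanded when the call began; what a row does not reach only later rows make up. A row lasts 1/12 s, in which the tool goes at most 41.7 mm and 7.16 degrees, less where a joint would pass 70% of its speed; a pose out of reach is approached as far as the arm can. A call with a gripper value outside its range is refused whole. The fingers move at their own pace and stop on an object; "squeeze" is the grip in N (left out, the last holds). Time passes only in rows, so rows that repeat a pose let the fingers close. It gives the time, the measured TCP pose, the force, the opening and the grip force at its end, in the units of the state.
- r.sense(): the state, without advancing time (a new reading comes with each control period).
- eyes.camera(name): name is "side" or "top" or "wrist"; returns the picture (480x640x3 uint8, red, green, blue); there is no depth.
- eyes.camera_model(name): a dict with "camera_matrix" (3x3 intrinsics, pixels), "rvec" (rotation vector, rad) and "tvec" (3), from world to camera coordinates, as OpenCV has them. Camera axes: x right, y down, z forward; pixel columns grow to the right and rows downward; lengths in mm; the calibration is good to about 2 mm. A picture is of the moment at which its call begins: read the wrist's pose just before it. camera_model takes no time and is no camera call; for the wrist camera it gives the pose at the moment of the call.
- job.hand_in(): hands the job in; it is judged then, once.
The state is a dict: "time_s": time; "joint_pos": joint angles; "joint_vel": joint speeds; "effort": joint torques, N m; "eef_pos": TCP position; "tool_rot": TCP orientation; "force": force on the tool from outside, world axes, zero at the start; "moment": the same for the moment, N m; "gripper_width": finger opening in mm; "grip_force": force on a finger pad.
Only numpy, scipy, OpenCV 4.12 (cv2) and the standard library are available. Lean on these libraries where they do the work, as an engineer would, in place of code of your own. Each camera call takes 0.05 s, during which the arm holds its last target. There are 200 camera calls.

TASK

Two ink sticks lie on the worktop; one has arrived face down, its gilt panel hidden. Pick that one up and lay it flat in the middle of the metal flap of the turnover jig, lengthways along the hinge, then take the flap's red bar and swing the flap right over so that the stick tips into the wooden tray and rests there gilt side up. Leave the other stick where it is.

Things in the scene. Friction and masses are not known exactly. Their poses are not given: they have to be found in the camera images.
- stick_turned_center (a point): Centre (half-way up) of the face-down ink stick: black block 85 long, 22 wide, 11 mm thick, about 30 to 50 g. x runs along its length, y along its width, z points out of the gilt-panelled face: down now, up at the end. Lies flat on the worktop, plain black side up.
- stick_right_center (a point): Centre of the other ink stick, same size and axes, lying flat, gilt panel up. Leave alone.
- hinge (a point): Middle of the jig's hinge line, 35 mm above the worktop, on the fixed wooden base. x along the hinge line, y level towards the tray, z up. Lowered flap: flat top at z = 0, x -60 to 60, y -10 to -75 mm, outer side open; 7 mm high lip at y = -10. A stick laid along x near y = -48 slides to the lip and tips over it. Tray: floor z = -9, x -64 to 64, y 0 to 77 mm, walls 12 mm high.
- flap (a joint): Flap angle, rad: 0 flat (start), 1.57 upright, 2.1 over against its stop. Handle: round red bar 12 mm thick, 76 long, parallel to the hinge line, 140 mm from it (hinge frame x = 0, y = -140, z = 0 mm when flat), held by rods at x = -55 and 55; 60 mm of free space between bar and flap plate. Light, free hinge, flap 160 g; past upright it falls on to its stop. The bar can turn in the jaws.

How it is judged (in metres and radians):
On the way, in this order (a step that is already met when the one before it is completed fails the run):
1. the face-down stick lies on the lowered flap, let go (y of stick_turned_center in the frame of hinge between -0.08 and -0.012 m and x of stick_turned_center in the frame of hinge between -0.04 and 0.04 m and z of stick_turned_center in the frame of hinge below 0.02 m and angle between stick_turned_center's own z axis and vertical above 2.7 rad and value of joint flap below 0.2 rad and contact force between stick_turned and the fingers below 0.1 N), for 0.2 s.
2. the flap is swung over past upright (value of joint flap above 1.7 rad), for 0.1 s.
At the end, for the whole second after the job is handed in: The stick that lay face down rests flat (within 10 degrees) on the tray floor inside the tray walls, gilt panel up, at rest and let go; the other stick is within 30 mm of where it lay (y of stick_turned_center in the frame of hinge between 0 and 0.077 m and x of stick_turned_center in the frame of hinge between -0.064 and 0.064 m and z of stick_turned_center in the frame of hinge below 0.006 m and angle between stick_turned_center's own z axis and vertical below 0.17 rad and linear speed of stick_turned below 0.02 m/s and distance of stick_right_center from where it was at the start of the episode below 0.03 m); the robot touches nothing.
It fails at once if the other stick is moved more than 30 mm (distance of stick_right_center from where it was at the start of the episode above 0.03 m).
It also fails if it takes over 48 s, if anything falls off the work surface, if the arm or the gripper's body presses on something with over 40 N, if the wrist force passes 120 N, or if a joint passes its speed limit or range.

## Working session

There is one attempt and no reset: what is moved stays moved. The work goes in short steps, Python scripts to look and compute and a tool call to move; the robot and the scene stay as the last step left them, time stands still between calls to the robot, and variables do not carry over. Pictures are saved under pics/ and viewed, at most 10 in all, crops included, and the job is handed in when it is done.

Besides the shell and the picture viewer there is one more tool, called after "Emit:" as a command line: name --argument value ..., lists and objects as JSON in quotes. play_rows: Moves the arm, as the interface text tells. Its arguments: {"type":"object","properties":{"commands":{"type":"array"},"squeeze":{"type":"number"}},"required":["commands"]}

```bash
mkdir -p pics; python3 - <<'E'
from bench import r,eyes,job
import cv2
s=r.sense();print(s)
for n in("top","side"):
    cv2.imwrite(f"pics/{n}0.png",eyes.camera(n)[:,:,::-1]);m=eyes.camera_model(n);print(n,m)
E
```

```text
{'time_s': 0.0, 'joint_pos': array([ 1.08702772e+00,  2.76587997e-01,  1.50615271e+00,  1.35767918e-07,
        1.36069967e+00, -1.20984335e-01]), 'joint_vel': array([ 0.00154756, -0.00036116,  0.00060815,  0.00234131, -0.00080872,
       -0.00033661]), 'effort': array([ 1.22555637e-03, -4.16771936e+01, -2.45802462e+01, -3.13109513e-04,
        1.10711652e-02,  1.39695871e-06]), 'eef_pos': array([203.79915973, 537.09507894, 230.43590545]), 'tool_rot': array([-3.13975845e+00, -2.23132604e-04,  2.77880815e+00]), 'force': array([0.23107359, 0.00701715, 0.84341127]), 'moment': array([-0.00764911,  0.05612905, -0.05982721]), 'grip_force': 0.0, 'gripper_width': 85.8238450420185}
top {'camera_matrix': array([[463.64856253,   0.        , 321.07574304],
       [  0.        , 463.64856253, 240.21836796],
       [  0.        ,   0.        ,   1.        ]]), 'rvec': array([ 2.09900626, -2.15967523,  0.17010261]), 'tvec': array([282.21580789, 499.70121223, 818.50551931])}
side {'camera_matrix': array([[457.12393394,   0.        , 314.43869626],
       [  0.        , 457.12393394, 251.90618476],
       [  0.        ,   0.        ,   1.        ]]), 'rvec': array([ 2.17353179, -0.51126198,  0.2574069 ]), 'tvec': array([-316.69125339,  298.19727083,  529.60761193])}
```

View pics/top0.png

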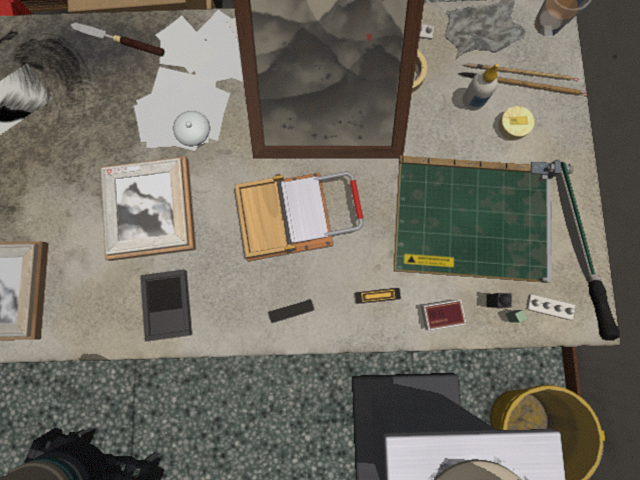

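View pics/side0.png

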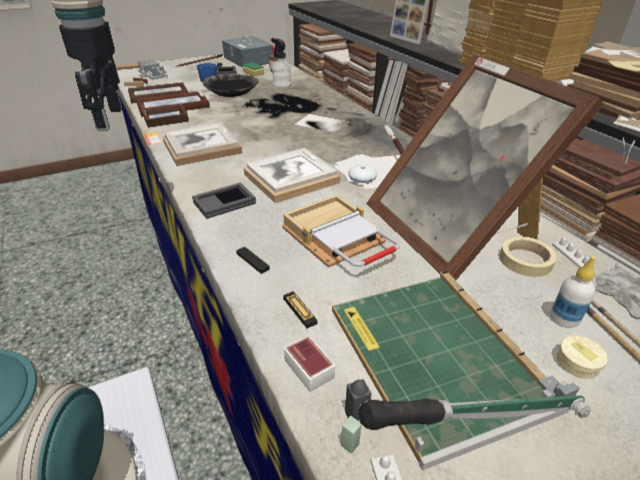

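The top view shows the face-down stick at about (291,311) and the gilt one at (378,296). The jig has its tray at about (262,217), flap at (304,210) and red bar at (356,199). Next I convert these to world positions.

```bash
cat > h.py <<'E'
import numpy as np,cv2
def back(m,uv,z):
    K=m["camera_matrix"];R=cv2.Rodrigues(np.array(m["rvec"]))[0];t=np.array(m["tvec"])
    d=R.T@np.linalg.inv(K)@np.array([uv[0],uv[1],1.]);c=-R.T@t
    return c+d*(z-c[2])/d[2]
def blob(mask,x0,x1,y0,y1):
    a=np.zeros(mask.shape,np.uint8);a[y0:y1,x0:x1]=mask[y0:y1,x0:x1]
    n,l,s,c=cv2.connectedComponentsWithStats(a);k=1+np.argmax(s[1:,4])
    return cv2.minAreaRect(np.argwhere(l==k)[:,::-1].astype(np.float32))
def edges(m,rect,z):
    p=np.array([back(m,q,z) for q in cv2.boxPoints(rect)])
    e=p[1]-p[0];f=p[2]-p[1]
    L=e if np.hypot(*e[:2])>np.hypot(*f[:2]) else f
    return p.mean(0).round(1),round(np.degrees(np.arctan2(L[1],L[0])),1),np.linalg.norm(e).round(),np.linalg.norm(f).round()
E
python3 - <<'E'
from bench import r,eyes
from h import *
im=cv2.imread("pics/top0.png");m=eyes.camera_model("top")
i=im.astype(int)
blk=(i.max(2)<70)
print("stick",edges(m,blob(blk,255,330,290,335),11))
print("other",edges(m,blob(blk,350,405,280,308),11))
red=(i[:,:,2]>110)&(i[:,:,1]<70)
rb=blob(red,335,375,170,230);print("bar",rb,edges(m,rb,38))
for p in [(327,175),(334,247),(236,184),(243,257)]:print(p,back(m,p,25).round(1))
cv2.imwrite("pics/crop0.png",cv2.resize(im[160:330,220:420],None,fx=4,fy=3.5,interpolation=2)[:600])
E
```

```text
stick (array([380.4, 329.1,  11. ]), np.float64(-75.1), np.float64(83.0), np.float64(21.0))
other (array([401.9, 200.7,  11. ]), np.float64(-174.2), np.float64(11.0), np.float64(20.0))
bar ((356.0754699707031, 198.88812255859375), (38.2557373046875, 5.480686187744141), 78.9964599609375) (array([586.4, 199.3,  38. ]), np.float64(-171.7), np.float64(11.0), np.float64(75.0))
(327, 175) [639.1 252.9  25. ]
(334, 247) [497.  243.9  25. ]
(236, 184) [626.4 430.3  25. ]
(243, 257) [482.9 416.6  25. ]
```

View pics/crop0.png

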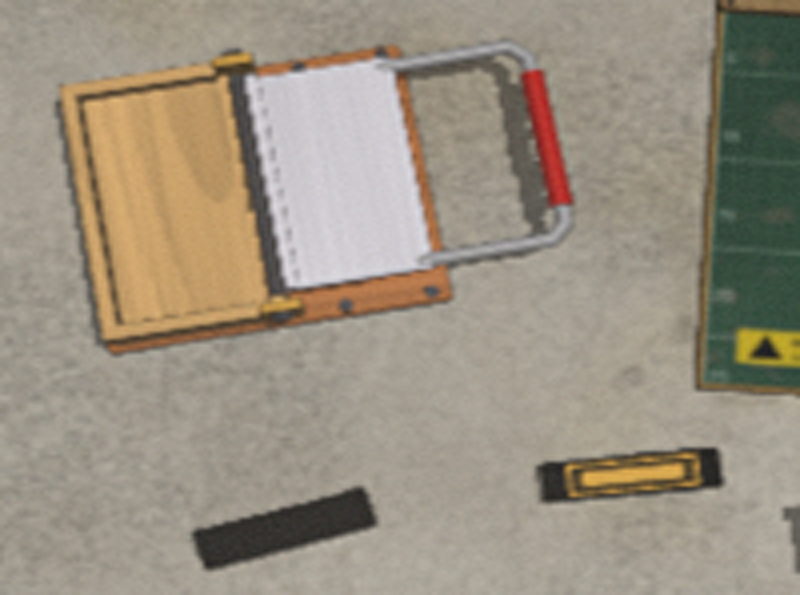

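The crop confirms the layout. The bar's centre is at about (586,199) with the hinge direction +8.3°, which puts the hinge at about (566,338) and the flap target at about (573,290). I'll move above the face-down stick.

Emit:
play_rows --commands '[[[88,-104,-50,0,0,-27,1],[88,-104,-50,0,0,-27,1],[88,-104,-50,0,0,-27,1],[88,-104,-50,0,0,-27,1],[176,-208,-110,0,0,-54,1],[176,-208,-110,0,0,-54,1],[176,-208,-110,0,0,-54,1],[176,-208,-110,0,0,-54,1],[176,-208,-110,0,0,-54,1],[176,-208,-110,0,0,-54,1],[176,-208,-110,0,0,-54,1],[176,-208,-110,0,0,-54,1]]]'

```text
time_s: 1.1
eef_pos: [379.7, 330.7, 121.9]
tool_rot: [3.141, -0.001, 1.838]
force: [0.3, -0.2, -0.1]
gripper_width: 85.3
grip_force: 0.0
```

```bash
python3 - <<'E'
from bench import r,eyes
from h import *
s=r.sense();print(s['eef_pos'],s['tool_rot'],s['force']);m=eyes.camera_model("wrist");im=eyes.camera("wrist")[:,:,::-1]
cv2.imwrite("pics/w1.png",im)
for p in [(0,0),(639,0),(0,479),(639,479),(320,240)]:print(p,back(m,p,11).round())
K=m["camera_matrix"];print(cv2.projectPoints(np.array([[380.4,329.1,11]]),m["rvec"],m["tvec"],K,None)[0])
E
```

```text
[379.70847384 330.66343192 121.86186846] [ 3.14075460e+00 -8.02613905e-04  1.83822999e+00] [ 0.34232359 -0.17976737 -0.12982438]
(0, 0) [146. 424.  11.]
(639, 0) [533. 530.  11.]
(0, 479) [157.  26.  11.]
(639, 479) [727. 182.  11.]
(320, 240) [381. 326.  11.]
[[[320.24155574 235.81828916]]]
```

View pics/w1.png

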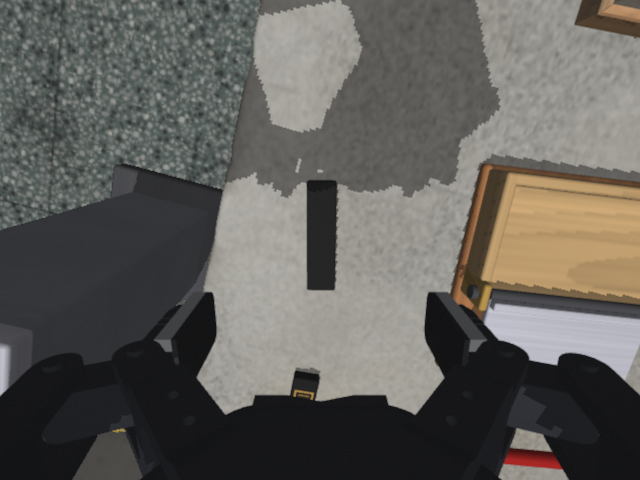

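The stick appears upright in the wrist view at (322,235), which matches the projected (320,236). I'll descend, grip and lift.

Emit:
play_rows --commands '[[[0,-1.5,-40,0,0,0,0.7],[0,-1.5,-75,0,0,0,0.6],[0,-1.5,-100,0,0,0,0.6],[0,-1.5,-112,0,0,0,0.6],[0,-1.5,-118,0,0,0,0.6],[0,-1.5,-119,0,0,0,0.6],[0,-1.5,-119,0,0,0,0.2],[0,-1.5,-119,0,0,0,0],[0,-1.5,-119,0,0,0,0],[0,-1.5,-119,0,0,0,0],[0,-1.5,-119,0,0,0,0],[0,-1.5,-119,0,0,0,0],[0,-1.5,-119,0,0,0,0],[0,-1.5,-119,0,0,0,0]]]' --squeeze 40

```text
time_s: 2.32
eef_pos: [381.1, 329.0, 3.8]
tool_rot: [3.138, -0.001, 1.836]
force: [-1.6, 0.1, 6.4]
gripper_width: 20.4
grip_force: 39.9
```

Gripped. I'll lift, carry it over and turn by +83°.

Emit:
play_rows --commands '[[[0,0,30,0,0,0,0],[0,0,65,0,0,0,0],[0,0,100,0,0,0,0],[20,-4,115,0,0,7,0],[40,-8,115,0,0,14,0],[60,-12,115,0,0,21,0],[80,-16,115,0,0,28,0],[100,-20,115,0,0,35,0],[116,-24,115,0,0,42,0],[132,-28,115,0,0,49,0],[148,-32,115,0,0,56,0],[164,-35,115,0,0,63,0],[178,-38,115,0,0,70,0],[188,-39,115,0,0,77,0],[192,-39,115,0,0,83,0],[192,-39,115,0,0,83,0],[192,-39,115,0,0,83,0],[192,-39,115,0,0,83,0]]]'

```text
time_s: 3.82
eef_pos: [571.4, 289.0, 117.3]
tool_rot: [3.142, -0.001, -3.0]
force: [-0.5, -0.4, 0.1]
gripper_width: 20.6
grip_force: 39.5
```

```bash
python3 - <<'E'
from bench import r,eyes
from h import *
s=r.sense();print(s['eef_pos'],s['tool_rot'],s['force'],s['gripper_width'])
im=eyes.camera("top")[:,:,::-1];w=eyes.camera("wrist")[:,:,::-1]
mw=eyes.camera_model("wrist");w=w.copy()
ax=np.array([.99,.144,0]);ay=np.array([-.144,.99,0]);h=np.array([566.2,337.8,35])
pts=np.array([h+x*ax+y*ay for x in(-60,60) for y in(-10,-75)]+[h+70*sx*ax+0*ay for sx in(-.9,.9)]+[h-140*ay])
for p in cv2.projectPoints(pts,mw["rvec"],mw["tvec"],mw["camera_matrix"],None)[0][:,0]:cv2.circle(w,tuple(int(v) for v in p),4,(0,255,0),-1)
cv2.imwrite("pics/w2.png",w)
E
```

```text
[571.38315987 288.9905967  117.27873384] [ 3.14154509e+00 -8.07859731e-04 -3.00047305e+00] [-0.46134107 -0.4415793   0.06536443] 20.57031213715965
```

View pics/w2.png

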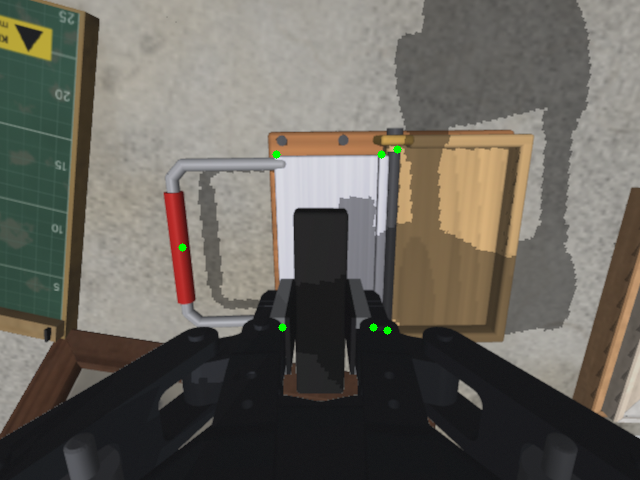

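The projected plate corners and bar (green) match the image to within about 2 mm. I'll lower onto the flap and release with a part opening, clear of the lip.

Emit:
play_rows --commands '[[[1,1,-30,0,0,0,0],[1,1,-55,0,0,0,0],[1,1,-68,0,0,0,0],[1,1,-74,0,0,0,0],[1,1,-77,0,0,0,0],[1,1,-78,0,0,0,0],[1,1,-78,0,0,0,0],[1,1,-78,0,0,0,0.3],[1,1,-78,0,0,0,0.38],[1,1,-78,0,0,0,0.4],[1,1,-78,0,0,0,0.4],[1,1,-78,0,0,0,0.4],[1,1,-70,0,0,0,0.4],[1,1,-50,0,0,0,0.4],[1,1,-20,0,0,0,0.4],[1,1,10,0,0,0,0.4],[1,1,10,0,0,0,0.4],[1,1,10,0,0,0,0.4]]]'

```text
time_s: 5.42
eef_pos: [574.6, 290.7, 130.3]
tool_rot: [3.14, 0.006, -2.998]
force: [-0.0, -1.4, 0.0]
gripper_width: 34.1
grip_force: 0.0
```

```bash
python3 - <<'E'
from bench import r,eyes
from h import *
s=r.sense();print(s['eef_pos'],s['force'],s['gripper_width'])
cv2.imwrite("pics/w3.png",eyes.camera("wrist")[:,:,::-1])
E
```

```text
[574.61684756 290.68081962 130.31486686] [-0.02240735 -1.36034277  0.01616364] 34.13326102399317
```

View pics/w3.png

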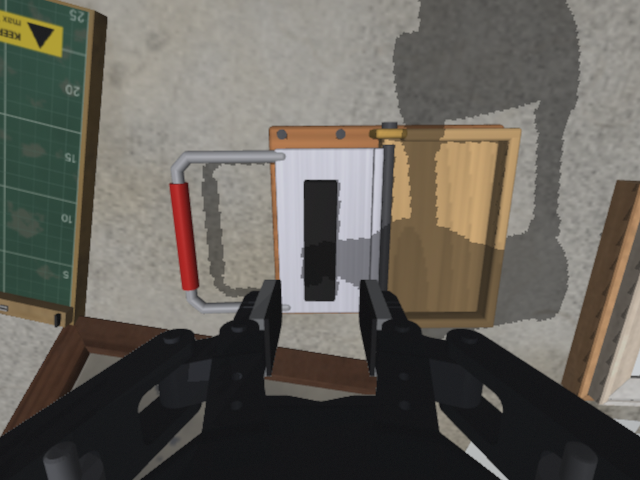

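The stick lies flat in the middle of the flap at (320,240), parallel to the hinge. Next I go above the bar.

Emit:
play_rows --commands '[[[6,-35,0,0,0,0,0.6],[12,-70,-10,0,0,0,0.6],[12,-92,-30,0,0,0,0.6],[12,-92,-40,0,0,0,0.6],[12,-92,-40,0,0,0,0.6],[12,-92,-40,0,0,0,0.6]]]'

```text
time_s: 5.97
eef_pos: [584.0, 198.2, 85.9]
tool_rot: [3.141, -0.003, -2.999]
force: [0.2, -0.5, 0.9]
gripper_width: 51.0
grip_force: 0.0
```

Emit:
play_rows --commands '[[[2,0.5,-30,0,0,0,0.6],[2,0.5,-55,0,0,0,0.6],[2,0.5,-66,0,0,0,0.6],[2,0.5,-70,0,0,0,0.6],[2,0.5,-70,0,0,0,0.4],[2,0.5,-70,0,0,0,0.1],[2,0.5,-70,0,0,0,0],[2,0.5,-70,0,0,0,0],[2,0.5,-70,0,0,0,0],[2,0.5,-70,0,0,0,0],[2,0.5,-70,0,0,0,0],[2,0.5,-70,0,0,0,0]]]' --squeeze 25

```text
time_s: 6.97
eef_pos: [588.6, 196.8, 19.0]
tool_rot: [-3.139, 0.003, -2.997]
force: [1.9, -5.4, 0.4]
gripper_width: 11.2
grip_force: 25.2
```

The bar is gripped. I'll swing along the arc (radius 140) to about 85° first, with the tool pointing down.

Emit:
play_rows --commands '[[[0,0.5,12,0,0,0,0],[-0.3,2,24,0,0,0,0],[-0.7,5,36,0,0,0,0],[-1.2,8,48,0,0,0,0],[-1.9,13,59,0,0,0,0],[-2.7,18.6,70,0,0,0,0],[-3.6,25,80,0,0,0,0],[-4.7,32.5,90,0,0,0,0],[-5.9,40.5,99,0,0,0,0],[-7.2,49.5,107,0,0,0,0],[-8.6,59,115,0,0,0,0],[-10,69,121,0,0,0,0],[-11.6,80,127,0,0,0,0],[-13.3,91,131.5,0,0,0,0],[-15,103,135,0,0,0,0],[-16.7,114.5,138,0,0,0,0],[-18.4,126.5,139.5,0,0,0,0],[-18.4,126.5,139.5,0,0,0,0]]]'

```text
time_s: 8.47
eef_pos: [569.0, 327.6, 160.0]
tool_rot: [3.139, 0.004, -2.997]
force: [-1.9, -0.9, 9.8]
gripper_width: 11.2
grip_force: 26.8
```

Emit:
play_rows --commands '[[[-1.8,12,0.5,0,0,0,0],[-3.5,24,0,0,0,0,0],[-5.3,36,-1.6,0,0,0,0],[-7,48,-4.3,0,0,0,0],[-8.7,59.5,-8,0,0,0,0],[-10.3,70.5,-12.5,0,0,0,0],[-10.3,70.5,-12.5,0,0,0,0],[-10.3,70.5,-12.5,0,0,0,0],[-10.3,70.5,-12.5,0,0,0,0]]]'

```text
time_s: 9.22
eef_pos: [558.4, 396.2, 144.0]
tool_rot: [3.141, -0.0, -2.998]
force: [1.5, 1.0, 0.3]
gripper_width: 10.9
grip_force: 27.1
```

```bash
python3 - <<'E'
from bench import r,eyes
from h import *
cv2.imwrite("pics/s4.png",cv2.resize(eyes.camera("side")[150:330,220:460,::-1],None,fx=3,fy=3))
E
```

```text
(no output)
```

View pics/s4.png

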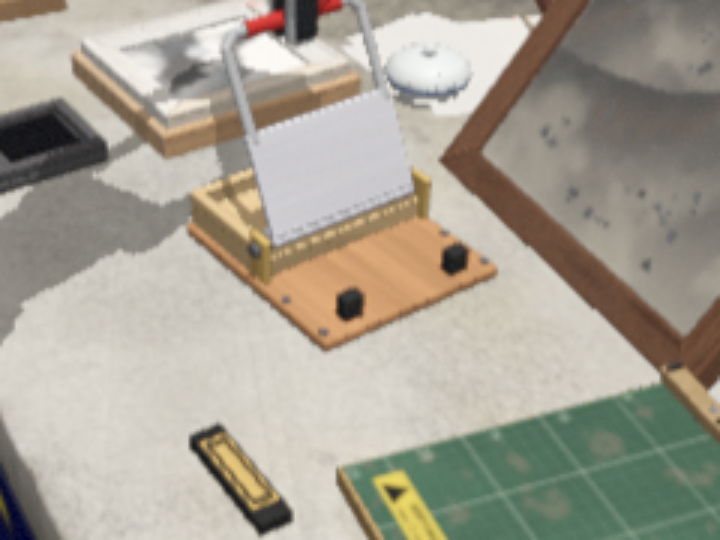

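The flap is past upright and the bar is held at the top of the crop, at (290,15). I'll release, rise and check the tray.

Emit:
play_rows --commands '[[[0,0,0,0,0,0,0.3],[0,0,0,0,0,0,0.5],[0,0,0,0,0,0,0.5],[0,0,0,0,0,0,0.5],[0,0,20,0,0,0,0.5],[0,0,45,0,0,0,0.5],[0,20,80,0,0,0,0.5],[0,50,100,0,0,0,0.5],[0,85,100,0,0,0,0.5],[0,120,100,0,0,0,0.5],[0,150,100,0,0,0,0.5],[0,180,100,0,0,0,0.5],[0,180,100,0,0,0,0.5],[0,180,100,0,0,0,0.5]]]'

```text
time_s: 10.43
eef_pos: [557.7, 576.8, 242.8]
tool_rot: [-3.14, -0.002, -2.996]
force: [0.4, -0.4, -0.8]
gripper_width: 42.4
grip_force: 0.0
```

```bash
python3 - <<'E'
from bench import r,eyes
from h import *
w=eyes.camera("wrist")[:,:,::-1];t=eyes.camera("top")[:,:,::-1]
cv2.imwrite("pics/c5.png",np.hstack([cv2.resize(w,(440,330)),cv2.resize(t[160:280,220:350],(358,330))]))
E
```

```text
(no output)
```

View pics/c5.png

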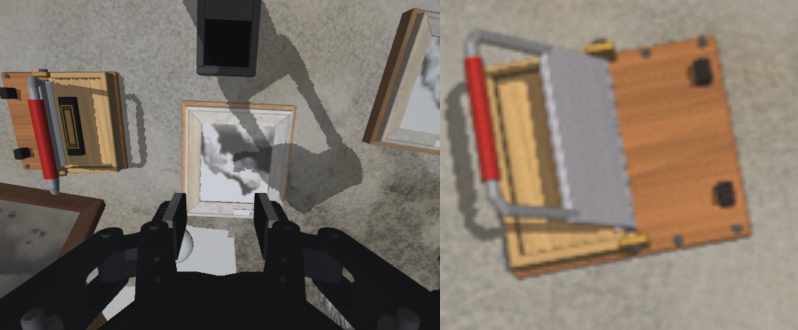

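The wrist view shows the stick in the tray at about (70,125), gilt up. I'll check that it lies flat rather than leaning.

```bash
python3 - <<'E'
from bench import r,eyes
from h import *
m=eyes.camera_model("wrist");w=eyes.camera("wrist")[:,:,::-1].copy()
cv2.imwrite("pics/c6.png",cv2.resize(w[95:260,0:200],None,fx=3.6,fy=3.6))
i=w.astype(int);blk=(i.max(2)<60)
a=blob(blk,80,125,135,235);print(a,edges(m,a,37))
E
```

```text
((107.1891860961914, 182.63514709472656), (88.4466552734375, 26.797033309936523), 80.53767395019531) (array([564.6, 363.4,  37. ]), np.float64(9.1), np.float64(26.0), np.float64(86.0))
```

View pics/c6.png

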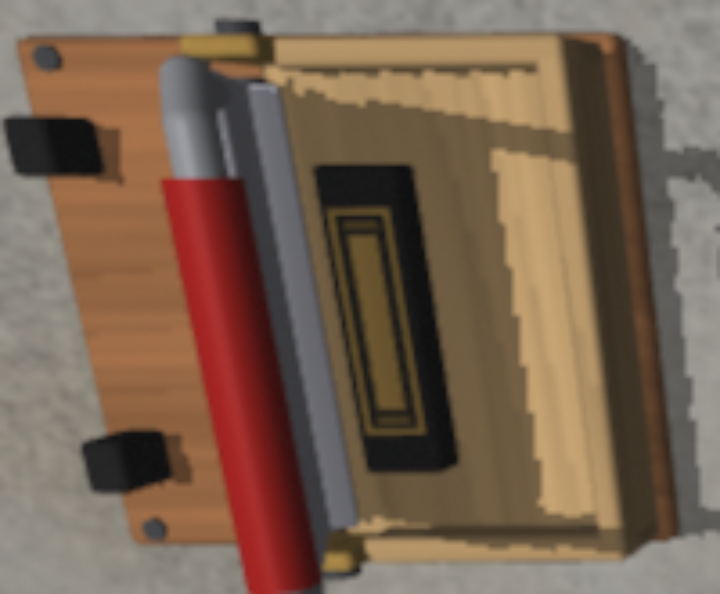

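```bash
python3 - <<'E'
from bench import r,eyes
from h import *
m=eyes.camera_model("wrist")
ax=np.array([.988,.155,0]);ay=np.array([-.155,.988,0])
c=back(m,(376/3.6,95+320/3.6),37)
for t in(-15,-10,-5,0,5,10,15):
    T=np.radians(t);u=ay*np.cos(T)+np.array([0,0,np.sin(T)]);n=-ay*np.sin(T)+np.array([0,0,np.cos(T)])
    p=cv2.projectPoints(np.array([c-11*u,c,c+11*u,c+11*u-11*n]),m["rvec"],m["tvec"],m["camera_matrix"],None)[0][:,0]
    print(t,np.diff(p[:,0]).round(1))
print(c)
E
```

```text
-15 [12.5 12.3  3. ]
-10 [12.1 12.   4. ]
-5 [11.6 11.6  5. ]
0 [11.1 11.1  6. ]
5 [10.4 10.5  7. ]
10 [9.7 9.8 7.9]
15 [8.9 9.1 8.7]
[565.0479545  359.95377234  37.        ]
```

```bash
python3 -c "
from bench import job
print(job.hand_in())"
```

```text
the job is handed in; nothing more can be done
None
```

I tipped the face-down stick into the tray, where the last wrist picture shows it lying flat with its gilt side up. I never touched the other stick, and I handed the job in at about 10.5 s; the hand-in returned no verdict.

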